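Flip the desktop board to its cork side

TASK

The two-sided desktop board has its whiteboard side towards the robot. Flip it over on its pivots by pushing on it, without pinching it, until it stands upright again with the cork side towards the robot. Leave its stand where it is, and do not disturb the model tower, the glue bottle, or the marker and eraser in the pen tray.

Things in the scene. Friction and masses are not known exactly. Their poses are not given: they have to be found in the camera images.
- stand: Loose aluminium stand, about 1.6 kg. Origin on the table straight below the middle of the pivot axis; z up, y along the pivot axis, -x is the front (towards the robot). Feet 190 x 30 x 16 mm at y = +-179 mm, each with an upright 24 x 12 mm, 177 mm high, pivots 165 mm above the table, knobs outside out to y = +-204 mm. A pen tray 56 mm deep, 24 mm high joins the feet below the board.
- board (a joint): Turn of the board about its pivots (rad). 0: upright, white side to the front. Growing: upper edge goes to the stand's +x, away from the front; 1.57 is level, white side up; 3.14 or -3.14 is upright, cork side to the front. Turns either way round, no stop at upright. Balanced, with stiff pivots: stays where it is left, turns with about 0.12 N m (1 to 2 N near an edge).
- white_side: White face of the board. Origin mid-face, 9 mm from the pivot axis; axes parallel to the stand's when the joint reads 0; -x points out of the face. The framed board is 320 mm wide (along y), 230 mm high, 18 mm thick, pivoted at half its height: upright, it reaches from 50 to 280 mm above the table; its edges swing on a radius of 115 mm.
- cork_side: Cork face, on the other side of the same board. Origin mid-face, 9 mm from the pivot axis; axes parallel to the stand's when the joint reads 0; +x points out of the face.
- tower: Light lattice tower model of thin wood sticks, 240 mm high and 56 mm square, standing loose on a hardboard base 100 mm square and 6 mm thick; it stands beside the board. Origin at the middle of its underside, z up.
- glue: White glue bottle with a pointed orange nozzle, 60 mm in diameter, 177 mm high, standing loose on the other side of the board. Origin at the middle of its underside, z up.
- marker: Whiteboard marker, 17 mm thick and 136 mm long, lying loose in the pen tray. Origin on its axis at the middle; its y axis is its length.
- eraser: Whiteboard eraser, 42 x 105 x 25 mm, lying loose in the pen tray, its top 37 mm above the table. Origin at the middle of its underside.
Not all that is in view belongs to the job. What is meant by the tower is not pink, and is the larger of those in its own colour.

How it is judged (in metres and radians):
At the end, for the whole second after the job is handed in: The board is at rest, upright to within 0.14 rad (8 degrees) with its cork side to the stand's front; the stand is within 40 mm of where it stood, on its feet; tower and glue bottle stand within 30 mm of their places; marker and eraser lie in the tray (within 80 and 60 mm of where they lay) ((value of joint board between 3.00159 and 3.28159 rad or value of joint board between -3.28159 and -3.00159 rad) and velocity of joint board between -0.05 and 0.05 rad/s and linear speed of stand below 0.01 m/s and not (distance of stand from where it was at the start of the episode above 0.04 m or angle between stand's own z axis and vertical above 0.15 rad) and not (distance of tower from where it was at the start of the episode above 0.03 m or angle between tower's own z axis and vertical above 0.35 rad) and not (distance of glue from where it was at the start of the episode above 0.03 m or angle between glue's own z axis and vertical above 0.35 rad) and not (distance of marker from where it was at the start of the episode above 0.08 m) and not (distance of eraser from where it was at the start of the episode above 0.06 m)); the robot touches nothing.
It fails at once if the stand is lifted, tipped or pushed more than 40 mm away (distance of stand from where it was at the start of the episode above 0.04 m or angle between stand's own z axis and vertical above 0.15 rad).
It fails at once if the board is pinched: the fingers press on its white and its cork side at the same time (contact force between the fingers and white_side above 1 N and contact force between the fingers and cork_side above 1 N).
It fails at once if the model tower is knocked over or moved more than 30 mm (distance of tower from where it was at the start of the episode above 0.03 m or angle between tower's own z axis and vertical above 0.35 rad).
It fails at once if the glue bottle is knocked over or moved more than 30 mm (distance of glue from where it was at the start of the episode above 0.03 m or angle between glue's own z axis and vertical above 0.35 rad).
It fails at once if the marker or the eraser is taken or knocked out of the tray (distance of marker from where it was at the start of the episode above 0.08 m or distance of eraser from where it was at the start of the episode above 0.06 m).
It also fails if it takes over 54 s, if anything falls off the work surface, if the arm or the gripper's body presses on something with over 40 N, if the wrist force passes 120 N, or if a joint passes its speed limit or range.

ROBOT

A 7-joint arm with a two-finger parallel gripper is mounted at the origin on the work surface. World frame = base frame: x ahead of the robot, y to its left, z up, the work surface at z = 0. Lengths are in m, angles in degrees, forces in N, time in s.
With the tool pointing down it reaches from about 0.425 to 0.875 m from the base axis. Payload 4.7 kg.
Tool frame: the origin (TCP) lies at the very end of the fingers, on their centre line; the grasp point (between the pads) lies 19 mm behind it; z points along the fingers, y is the line along which they close (so a half turn about z gives the same grasp; the last joint's range is limited). The gripper opens to 87 mm and grips with 3 to 60 N. Pads are 19 mm wide; open, the fingers measure 117 mm over their backs; the gripper's body (75 mm by 190 mm) begins 51 mm behind the grasp point.
Start: joints at [-63.02, 18.392, -4.016, 83.108, 1.295, 78.541, -3.26], TCP at [0.287, 0.583, 0.196] pointing down, gripper open.
Joint ranges: [-163.93, 163.93], [-17.29, 119.83], [-79.2, 71.16], [3.27, 140.29], [-89.18, 269.18], [5.43, 117.66], [-154.24, 154.24]. Speed limits (degrees/s): [147.25, 147.25, 180, 180, 180, 180, 180].

INTERFACE

Orientations are given as [roll, pitch, yaw] about the fixed x, y, z axes, in that order (R = Rz(yaw) Ry(pitch) Rx(roll)).
In Python, from cell import get_obs, eyes, env gives the robot as it stands.
- The arm moves only by the tool servo_tool, never from a script. Its argument "series" is a list that holds one entry, the list of rows, each a list of 7 numbers: the shift along the tool's x, y, z in units of 300 mm (1.0 is 300 mm), then the turn, a rotation vector about the tool's x, y, z in units of pi rad (1.0 is pi rad), then the opening, from 0 (shut) to 1 (fully open). In form: [[[tx, ty, tz, wx, wy, wz, gripper], ...]]. A call has 1 to 12 rows; each row is the pose to reach, as a shift and turn from the pose commanded when the call began, along the tool's axes at that moment, turning the shorter way round; what a row does not reach only later rows make up. A row lasts 1/12 s, in which the tool goes at most 41.7 mm and 7.16 degrees, less where a joint would pass 70% of its speed; a pose out of reach is approached as far as the arm can. A call with a number of a shift or a turn outside -1 to 1 is refused whole. A call with a gripper value outside its range is refused whole. The fingers move at their own pace and stop on an object; "grip_force" is the grip in N (left out, the last holds). Time passes only in rows, so rows that repeat a pose let the fingers close. It gives the time, the measured TCP pose, the force, the opening and the grip force at its end, in the units of the state.
- get_obs(): the state, without advancing time (a new reading comes with each control period).
- eyes.read_camera(name): name is "scene" or "top" or "wrist"; returns a dict with "frame" (480x640x3 uint8, red, green, blue), "depth" (480x640 float32, m along the optical axis (not along the pixel's ray), 0 where there is no reading), "fx", "fy", "cx", "cy" (pixels), "origin" and "rotation" of the camera in the world; the wrist camera has in their place "mount" (4x4, takes a point from camera to tool coordinates, whose origin is the TCP and whose axes are the flange's). Camera axes: x right, y down, z forward; pixel columns grow to the right and rows downward; lengths in m; the calibration is good to about 2 mm. A picture is of the moment at which its call begins: read the wrist's pose just before it.
- env.sign_off(): hands the job in; it is judged then, once.
The state is a dict: "time_s": time; "qpos": joint angles; "joint_velocities": joint speeds; "effort": joint torques, N m; "tool_pos": TCP position; "tool_rot": TCP orientation; "force": force on the tool from outside, world axes, zero at the start; "wrist_torque": the same for the moment, N m; "grip_width": finger opening in m; "grasp_force": force on a finger pad.
Only numpy, scipy, OpenCV 4.12 (cv2) and the standard library are available. Lean on these libraries where they do the work, as an engineer would, in place of code of your own. Each camera call takes 0.05 s, during which the arm holds its last target. There are 200 camera calls.

## Working session

There is one attempt and no reset: what is moved stays moved. The work goes in short steps, Python scripts to look and compute and a tool call to move; the robot and the scene stay as the last step left them, time stands still between calls to the robot, and variables do not carry over. Pictures are saved under pics/ and viewed, at most 10 in all, crops included, and the job is handed in when it is done.

Besides the shell and the picture viewer there is one more tool, called in YAML: its name, and indented under it one key for each argument. servo_tool: Moves the arm, as the interface text tells. Shifts and turns lie within -1 to 1; 1 stands for 300 mm of shift or pi rad of turn. Its arguments: {"type":"object","properties":{"series":{"type":"array"},"grip_force":{"type":"number"}},"required":["series"]}

```bash
mkdir -p pics; ls; python3 - <<'E'
from cell import get_obs, eyes
import cv2,numpy as np
o=get_obs();print({k:np.round(v,3).tolist() for k,v in o.items()})
for n in ("scene","top"):
    c=eyes.read_camera(n);cv2.imwrite(f"pics/{n}0.png",c["frame"][:,:,::-1]);np.savez(f"{n}0.npz",**c)
    print(n,c["origin"],np.round(c["rotation"],3).tolist(),c["fx"],c["cx"],c["cy"])
E
```

```text
pics
{'time_s': 0.0, 'qpos': [-63.021, 18.439, -4.013, 83.177, 1.296, 78.538, -3.259], 'joint_velocities': [0.014, -0.032, -0.014, 0.088, 0.006, -0.038, 0.076], 'effort': [-0.0, -49.13, -0.404, -31.252, -0.064, 0.044, 0.0], 'tool_pos': [0.287, 0.583, 0.194], 'tool_rot': [-179.892, 0.007, 153.829], 'force': [-0.146, -0.026, -0.319], 'wrist_torque': [-0.017, -0.05, -0.052], 'grasp_force': 0.0, 'grip_width': 0.087}
scene [0.20623083 0.09858328 1.23505338] [-161.722, 0.415, -97.572] 488.4897469796924 318.8387937321453 245.9867401085519
top [0.51122257 0.08730921 1.3473986 ] [-177.387, -1.109, -91.272] 500.5686555373584 325.2111390625421 240.9819355148583
```

View both.

View pics/scene0.png

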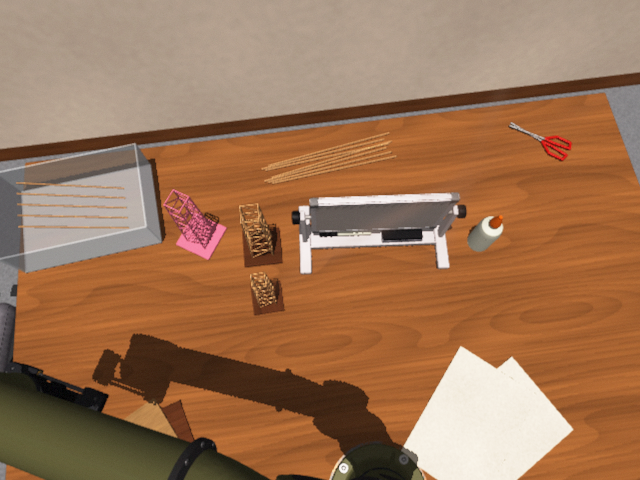

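View pics/top0.png

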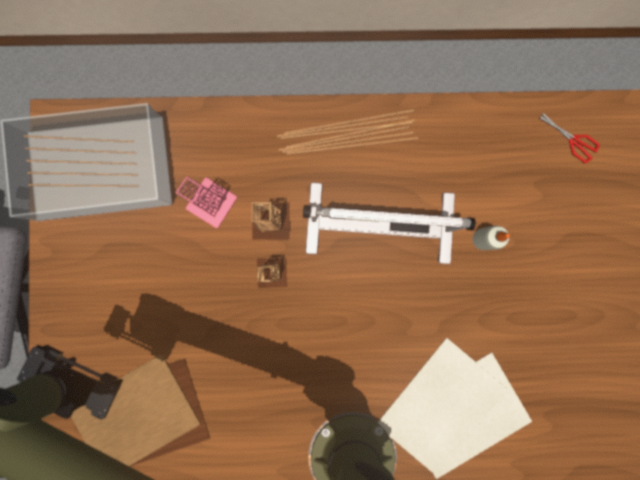

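The scene picture shows three lattice towers: pink (195,222), large brown (257,232) and small brown (266,291). Not pink and the larger in its colour means the one at (257,232), beside the board. The knobs are at (296,217) and (461,211), and the glue bottle is at (486,233).

```bash
cat > h.py <<'E'
import numpy as np
from scipy.spatial.transform import Rotation as R
def cloud(c):
    v,u=np.mgrid[0:480,0:640]; d=c["depth"]
    p=np.stack([(u-c["cx"])/c["fx"]*d,(v-c["cy"])/c["fy"]*d,d],-1)
    return p@R.from_euler("xyz",c["rotation"],degrees=True).as_matrix().T+c["origin"]
E
python3 - <<'E'
import numpy as np,cv2
from h import *
for n,box in (("top",(300,180,482,268)),("scene",(290,185,470,275))):
    c=dict(np.load(n+"0.npz"));P=cloud(c);np.save(n+"P.npy",P)
    z=P[...,2];hsv=cv2.cvtColor(c["frame"],cv2.COLOR_RGB2HSV)
    m=np.zeros(z.shape,bool);m[box[1]:box[3],box[0]:box[2]]=1
    ok=m&(c["depth"]>0)
    print(n,"zmax board",np.percentile(z[ok],99.5))
    for nm,lo,hi,sat in(("boardtop",.268,.295,1),("feet",.010,.022,1)):
        k=ok&(z>lo)&(z<hi)&(hsv[...,1]<60)
        r,ce=None,None
        q=P[k][:,:2].astype(np.float32); 
        print(nm,len(q),cv2.minAreaRect(q) if len(q) else 0)
    # tower, glue
    for nm,b in(("tower",(240,195,290,268)),("glue",(468,215,515,255))):
        mm=np.zeros(z.shape,bool);mm[b[1]:b[3],b[0]:b[2]]=1
        for lo,hi in((.003,.02),(.06,.12),(.15,.26)):
            k=mm&(z>lo)&(z<hi)&(P[...,0]>.3);q=P[k]
            if len(q)>5: print(nm,lo,len(q),q.min(0).round(3),q.max(0).round(3),np.median(q,0).round(3))
    for u,v in ([(330,213),(465,223),(310,212),(471,224),(317,183),(312,252),(450,193),(446,263)] if n=="top" else [(313,203),(459,199),(296,217),(461,211),(306,270),(444,266),(350,232),(402,236)]):
        print((u,v),P[v,u].round(3))
c=dict(np.load("scene0.npz"))["frame"][175:285,225:525,::-1]
cv2.imwrite("pics/crop.png",cv2.resize(c,None,fx=2.6,fy=2.6,interpolation=cv2.INTER_CUBIC))
E
```

```text
top zmax board 0.28269726829975456
boardtop 1246 ((0.6083930134773254, -0.08762417733669281), (0.3196965456008911, 0.018747638911008835), 84.59912109375)
feet 2083 ((0.6142487525939941, -0.1268792599439621), (0.46454212069511414, 0.18844132125377655), 84.56149291992188)
tower 0.003 1251 [0.504 0.155 0.003] [0.7   0.289 0.02 ] [0.598 0.208 0.006]
tower 0.06 146 [0.505 0.178 0.061] [0.656 0.229 0.12 ] [0.624 0.203 0.099]
tower 0.15 299 [0.506 0.181 0.15 ] [0.655 0.228 0.247] [0.626 0.204 0.199]
glue 0.003 241 [ 0.527 -0.453  0.003] [ 0.634 -0.325  0.02 ] [ 0.574 -0.382  0.005]
glue 0.06 299 [ 0.541 -0.391  0.06 ] [ 0.599 -0.336  0.12 ] [ 0.567 -0.346  0.106]
glue 0.15 156 [ 0.558 -0.371  0.15 ] [ 0.614 -0.274  0.186] [ 0.58  -0.353  0.174]
(330, 213) [0.62  0.054 0.274]
(465, 223) [ 0.592 -0.236  0.281]
(310, 212) [0.633 0.098 0.179]
(471, 224) [ 0.597 -0.281  0.178]
(317, 183) [0.727 0.079 0.015]
(312, 252) [0.543 0.096 0.019]
(450, 193) [ 0.694 -0.279  0.012]
(446, 263) [ 0.506 -0.264  0.005]
scene zmax board 0.2810371379308257
boardtop 1288 ((0.6077275276184082, -0.08697251975536346
[... 221 characters left out ...]
0.779 0.262 0.02 ] [0.625 0.199 0.006]
tower 0.06 165 [0.603 0.178 0.061] [0.657 0.231 0.119] [0.616 0.202 0.099]
tower 0.15 354 [0.606 0.181 0.15 ] [0.654 0.229 0.247] [0.627 0.202 0.203]
glue 0.003 113 [ 0.52  -0.477  0.003] [ 0.637 -0.337  0.02 ] [ 0.558 -0.365  0.005]
glue 0.06 380 [ 0.539 -0.392  0.06 ] [ 0.595 -0.335  0.12 ] [ 0.554 -0.347  0.103]
glue 0.15 84 [ 0.557 -0.374  0.15 ] [ 0.578 -0.354  0.179] [ 0.566 -0.363  0.162]
(313, 203) [0.618 0.063 0.277]
(459, 199) [ 0.585 -0.246  0.276]
(296, 217) [0.63  0.103 0.179]
(461, 211) [ 0.593 -0.278  0.181]
(306, 270) [0.546 0.096 0.016]
(444, 266) [ 0.51  -0.261  0.012]
(350, 232) [ 0.629 -0.031  0.032]
(402, 236) [ 0.599 -0.163  0.033]
```

View pics/crop.png

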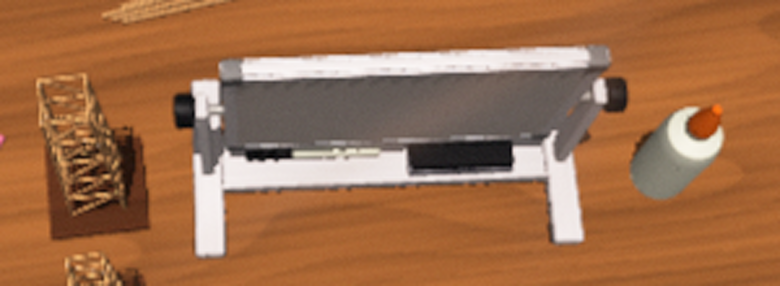

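The crop shows the large brown tower with its base at (98,185), clear of the stand, and the glue bottle to the right at (680,155). The stand is yawed -5.4°, with its pivot at about (0.6125, -0.0895). The plan has two pushes with closed fingers pointing down:
1. Push the top edge back and down to about 125°.
2. Raise the other edge from the front, on the cork face.

servo_tool:
  series:
    - [[0,0,-0.7,0,0,0,0],[0,0,-0.7,0,0,0,0],[0,0,-0.7,0,0,0,0],[0,0,-0.7,0,0,0,0],[0,0,-0.7,0,0,0,0],[-0.88,-0.8,-0.7,0,0,-0.116,0],[-0.88,-0.8,-0.7,0,0,-0.116,0],[-0.88,-0.8,-0.7,0,0,-0.116,0],[-0.88,-0.8,-0.7,0,0,-0.116,0],[-0.88,-0.8,-0.7,0,0,-0.116,0],[-0.88,-0.8,-0.7,0,0,-0.116,0],[-0.88,-0.8,-0.7,0,0,-0.116,0]]

```text
time_s: 1.1
tool_pos: [0.3941, 0.3099, 0.405]
tool_rot: [-180.0, -0.0, 174.7]
force: [1.1, 1.3, -0.0]
grip_width: 0.015
grasp_force: 0.0
```

servo_tool:
  series:
    - [[-0.5,-1,0,0,0,0,0],[-0.5,-1,0,0,0,0,0],[-0.5,-1,0,0,0,0,0],[-0.5,-1,0,0,0,0,0],[-0.5,-1,0,0,0,0,0],[-0.5,-1,0,0,0,0,0],[-0.5,-1,0,0,0,0,0],[-0.5,-1,0,0,0,0,0],[-0.5,-1,0,0,0,0,0],[-0.5,-1,0,0,0,0,0],[-0.5,-1,0,0,0,0,0],[-0.5,-1,0,0,0,0,0]]

```text
time_s: 2.1
tool_pos: [0.5153, 0.0014, 0.405]
tool_rot: [180.0, -0.0, 174.9]
force: [-0.2, 0.2, -0.3]
grip_width: 0.0005
grasp_force: 0.0
```

```bash
cat >> h.py <<'E'
P0=np.array([.6125,-.0895,.165]);S=R.from_euler("z",-5.4,degrees=True).as_matrix()
st=lambda p:(np.asarray(p)-P0)@S
E
python3 -c "
from h import *;from cell import get_obs;o=get_obs();print((st(o['tool_pos'])*1000).round(1),o['tool_rot'],o['force'])"
```

```text
[-105.3   81.4  240. ] [ 1.79967072e+02 -4.00651036e-02  1.74873695e+02] [-0.15744956  0.18537632 -0.28897365]
```

servo_tool:
  series:
    - [[-0.05,-0.27,0,0,0,0,0],[-0.05,-0.27,0.1,0,0,0,0],[-0.1,-0.27,0.24,0,0,0,0],[-0.15,-0.27,0.38,0,0,0,0],[-0.15,-0.27,0.483,0,0,0,0],[-0.15,-0.27,0.483,0,0,0,0],[-0.15,-0.27,0.483,0,0,0,0]]

```text
time_s: 2.68
tool_pos: [0.5515, -0.0831, 0.2587]
tool_rot: [-180.0, -0.3, 174.9]
force: [0.1, 0.2, 1.3]
grip_width: 0.0006
grasp_force: 0.0
```

```bash
python3 -c "
from h import *;from cell import get_obs;o=get_obs();print((st(o['tool_pos'])*1000).round(1),o['tool_rot'],o['force'])"
```

```text
[-61.3   0.6  93.7] [-179.99468957   -0.29338932  174.88076011] [0.06305165 0.180712   1.2731336 ]
```

servo_tool:
  series:
    - [[-0.08,0,0,0,0,0,0],[-0.13,0,0,0,0,0,0],[-0.18,0,0,0,0,0,0],[-0.227,0,0.003,0,0,0,0],[-0.265,0,0.012,0,0,0,0],[-0.303,0,0.027,0,0,0,0],[-0.34,0,0.048,0,0,0,0],[-0.373,0,0.072,0,0,0,0],[-0.403,0,0.1,0,0,0,0],[-0.43,0,0.133,0,0,0,0],[-0.452,0,0.17,0,0,0,0],[-0.47,0,0.207,0,0,0,0]]

```text
time_s: 3.68
tool_pos: [0.6944, -0.0978, 0.1983]
tool_rot: [180.0, 0.1, 174.8]
force: [-0.0, 0.4, 1.1]
grip_width: 0.0004
grasp_force: 0.0
```

```bash
cat > look.py <<'E'
import sys,cv2
from h import *;from cell import get_obs,eyes
o=get_obs();print((st(o['tool_pos'])*1000).round(1),o['tool_rot'],o['force'].round(2))
for n in ("scene","top"):
    c=eyes.read_camera(n);p=st(cloud(c))*1000
    cv2.imwrite(f"pics/{n}_{sys.argv[1]}.png",c["frame"][:,:,::-1])
    k=(c["depth"]>0)&(abs(p[...,1])<150)&(abs(p[...,1])>115)&(abs(p[...,0])<125)&(p[...,2]>-110)&(p[...,2]<125)
    q=p[k][:,[0,2]]
    q=q[np.hypot(*q.T)<125]
    for lo in range(-120,120,30):
        b=q[(q[:,0]>=lo)&(q[:,0]<lo+30)]
        if len(b)>8: print(n,lo,len(b),np.median(b,0).round(0),end=";")
    print()
E
python3 look.py a
```

```text
[82.3 -0.5 33.3] [1.79986619e+02 8.08561299e-02 1.74760853e+02] [-0.03  0.44  1.14]
scene -30 730 [-7. 73.];scene 0 266 [  3. -52.];
top -30 217 [ -7. 114.];top 0 74 [  3. 115.];
```

View pics/scene_a.png

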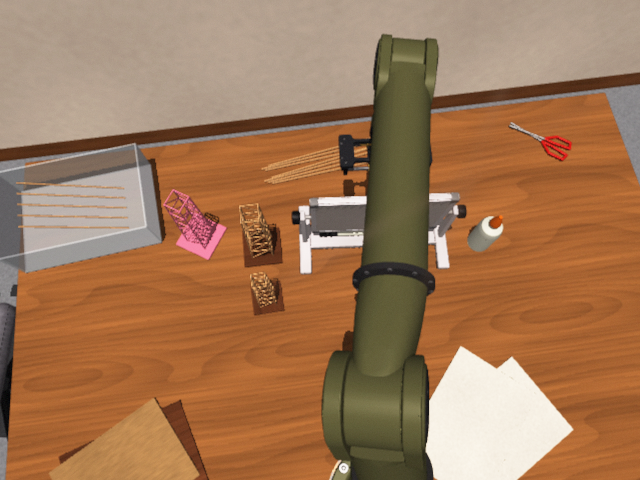

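The scene picture shows the board still upright at (385,215) with the gripper behind it at (350,155), so the finger passed it. I'll look closer.

```bash
python3 - <<'E'
import cv2
from h import *;from cell import get_obs,eyes
def ana(c,t):
    p=st(cloud(c))*1000
    k=(c["depth"]>0)&(p[...,2]>106)&(p[...,2]<122)&(abs(p[...,0])<40)&((p[...,1]<-110)|(p[...,1]>60))&(abs(p[...,1])<170)
    q=p[k];print(t,"top edge",len(q),np.percentile(q,[2,50,98],axis=0).round(0).tolist())
    k=(c["depth"]>0)&(p[...,2]>20)&(p[...,2]<90)&(abs(p[...,0])<60)&(p[...,1]<-110)&(p[...,1]>-150)
    q=p[k];print(" face",len(q),np.polyfit(q[:,2],q[:,0],1).round(3))
    k=(c["depth"]>0)&(p[...,2]<-146)&(p[...,2]>-153)&(abs(abs(p[...,1])-179)<15)
    q=p[k];print(" feet",len(q),np.percentile(q,[2,50,98],axis=0).round(0).tolist())
for n in("scene","top"):
    ana(dict(np.load(n+"0.npz")),n+"0");ana(eyes.read_camera(n),n)
c=eyes.read_camera("wrist");cv2.imwrite("pics/wrist1.png",c["frame"][:,:,::-1]);np.savez("wrist1.npz",**c)
o=get_obs();print(o["time_s"],o["tool_pos"],o["qpos"].round(1))
E
```

```text
scene0 top edge 613 [[-14.0, -155.0, 107.0], [-6.0, 87.0, 113.0], [4.0, 159.0, 117.0]]
 face 165 [-0.092 -2.12 ]
 feet 771 [[-86.0, -190.0, -153.0], [-32.0, 169.0, -150.0], [94.0, 193.0, -146.0]]
scene top edge 618 [[-14.0, -155.0, 107.0], [-6.0, 87.0, 113.0], [4.0, 159.0, 117.0]]
 face 167 [-0.094 -2.004]
 feet 769 [[-87.0, -190.0, -153.0], [-33.0, 169.0, -150.0], [95.0, 193.0, -146.0]]
top0 top edge 593 [[-13.0, -155.0, 110.0], [-4.0, 87.0, 114.0], [4.0, 159.0, 118.0]]Traceback (most recent call last):
  File "<stdin>", line 12, in <module>
  File "<stdin>", line 8, in ana
    raise TypeError("expected non-empty vector for x")
TypeError: expected non-empty vector for x
```

```bash
python3 - <<'E'
import cv2
from h import *;from cell import get_obs,eyes
c=eyes.read_camera("scene");P=cloud(c)
for u,v in((345,140),(345,155),(352,165),(350,187),(405,45),(392,240),(385,275),(350,195)):print((u,v),P[v,u].round(3))
o=get_obs();print(o["time_s"],o["tool_pos"],o["qpos"].round(1))
c=eyes.read_camera("wrist");cv2.imwrite("pics/wrist1.png",c["frame"][:,:,::-1]);np.savez("wrist1.npz",**c);print(c["mount"].round(3))
E
```

```text
(345, 140) [ 0.727 -0.019  0.333]
(345, 155) [ 0.69  -0.014  0.336]
(352, 165) [ 0.665 -0.024  0.337]
(350, 187) [ 0.77  -0.054  0.001]
(405, 45) [ 0.703 -0.094  0.631]
(392, 240) [ 0.384 -0.009  0.682]
(385, 275) [0.341 0.008 0.688]
(350, 195) [ 0.747 -0.051  0.   ]
3.8833 [ 0.69287899 -0.09827877  0.19777169] [-14.9  26.3  29.9  75.7 -12.9  81.4  99.1]
[[ 0.001 -0.964 -0.264  0.072]
 [ 1.     0.001  0.    -0.001]
 [ 0.    -0.264  0.964 -0.19 ]
 [ 0.     0.     0.     1.   ]]
```

View pics/wrist1.png

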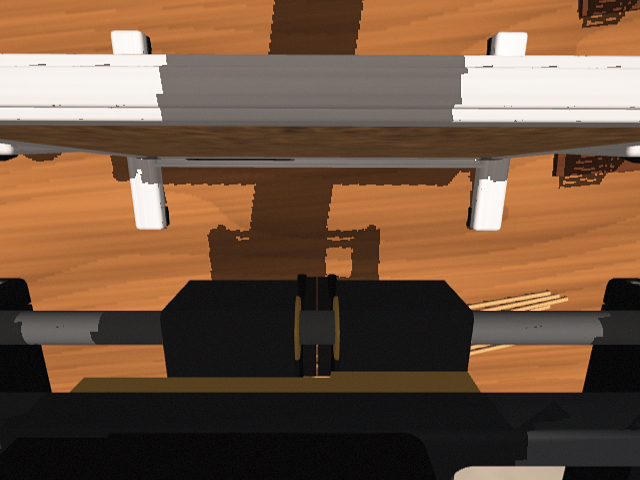

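The wrist picture shows the closed fingers at (316,300) behind the board and the board untouched, cork side at row 140. The board is balanced, so it may be turned the other way. I'll push from behind in small steps and watch the force.

servo_tool:
  series:
    - [[0,0,-0.1,0,0,0,0],[0,0,-0.2,0,0,0,0],[0.05,0,-0.2,0,0,0,0],[0.15,0,-0.2,0,0,0,0],[0.2,0,-0.2,0,0,0,0],[0.2,0,-0.2,0,0,0,0],[0.2,0,-0.2,0,0,0,0]]

```text
time_s: 4.52
tool_pos: [0.6336, -0.0928, 0.2599]
tool_rot: [179.9, 0.2, 174.7]
force: [0.4, 0.1, 0.1]
grip_width: 0.0008
grasp_force: 0.0
```

servo_tool:
  series:
    - [[0.02,0,0,0,0,0,0],[0.04,0,0,0,0,0,0],[0.06,0,0,0,0,0,0],[0.08,0,0,0,0,0,0],[0.1,0,0,0,0,0,0],[0.12,0,0,0,0,0,0]]

```text
time_s: 5.02
tool_pos: [0.5971, -0.0894, 0.2581]
tool_rot: [-180.0, -0.0, 174.7]
force: [0.6, -0.4, -0.7]
grip_width: 0.0005
grasp_force: 0.0
```

```bash
python3 look.py b
```

```text
[-15.3  -1.4  93.1] [-1.79995670e+02 -7.49936381e-03  1.74704171e+02] [ 0.64 -0.39 -0.66]
scene -30 361 [-7. 71.];scene 0 169 [  4. -55.];
top -30 105 [ -7. 114.];top 0 36 [  3. 114.];
```

View pics/scene_b.png

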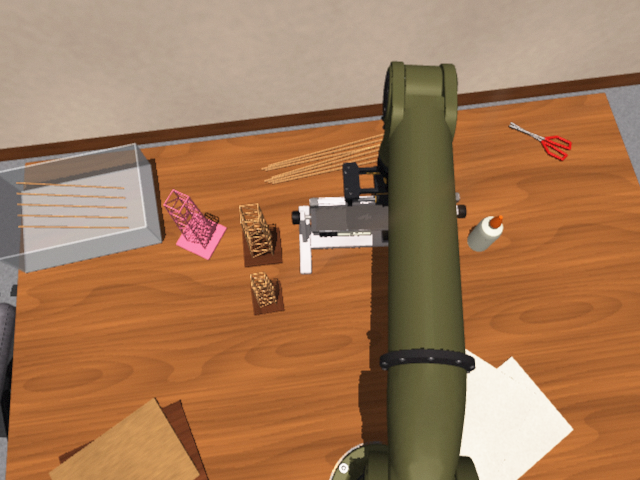

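```bash
python3 - <<'E'
from h import *
c=dict(np.load("wrist1.npz"));d=c["depth"];M=c["mount"]
for u,v in((303,278),(316,280),(332,280),(316,325),(316,370),(300,330),(250,330),(200,290),(60,325),(320,385),(320,410),(316,90),(316,140)):
    z=d[v,u];p=M[:3,:3]@[(u-c["cx"])/c["fx"]*z,(v-c["cy"])/c["fy"]*z,z]+M[:3,3]
    print((u,v),z.round(3),(p*1000).round(1))
c["frame"]
E
```

```text
(303, 278) 0.167 [ 11.1  -6.8 -33.7]
(316, 280) 0.169 [  9.3  -0.8 -31.4]
(332, 280) 0.165 [ 10.9   6.5 -35.4]
(316, 325) 0.084 [  31.    -0.7 -114.3]
(316, 370) 0.444 [-199.2   -1.1  196.1]
(300, 330) 0.084 [  29.7   -4.4 -114.4]
(250, 330) 0.078 [  32.7  -14.9 -119.7]
(200, 290) 0.086 [  37.7  -28.4 -109.7]
(60, 325) 0.083 [  31.1  -59.7 -114.7]
(320, 385) 0.076 [  22.9    0.2 -125. ]
(320, 410) 0.066 [ 2.470e+01  1.000e-01 -1.344e+02]
(316, 90) 0.1 [ 85.7  -0.7 -82.7]
(316, 140) 0.166 [ 72.6  -0.8 -18. ]
```

```bash
python3 - <<'E'
from h import *
c=dict(np.load("wrist1.npz"));d=c["depth"];M=c["mount"];print(c["fx"],c["fy"],c["cx"],c["cy"])
for u in (302,332):
  for v in range(268,300,3):
    z=d[v,u];p=M[:3,:3]@[(u-c["cx"])/c["fx"]*z,(v-c["cy"])/c["fy"]*z,z]+M[:3,3]
    print((u,v),z.round(3),(p*1000).round(1),c["frame"][v,u])
i=np.linalg.inv(M)
for p in((0,0,0),(9.5,0,0),(11,0,-20),(11,0,-33)):
    q=i@[*(np.array(p)/1000),1];print(p,c["cx"]+c["fx"]*q[0]/q[2],c["cy"]+c["fy"]*q[1]/q[2])
E
```

```text
361.234024712973 361.234024712973 316.57119146586354 240.10648354615404
(302, 268) 0.409 [-66.4 -17.  195.9] [77 46 24]
(302, 271) 0.41 [-70.  -17.  196.1] [78 47 26]
(302, 274) 0.172 [ 11.   -7.5 -28.2] [32 23 17]
(302, 277) 0.17 [ 10.5  -7.4 -30.7] [10  9  9]
(302, 280) 0.166 [ 10.6  -7.2 -34.9] [10  6 10]
(302, 283) 0.162 [ 10.9  -7.1 -39.1] [11 10 12]
(302, 286) 0.157 [ 11.2  -6.9 -43.3] [9 8 6]
(302, 289) 0.155 [ 10.9  -6.8 -45.9] [ 9 10 11]
(302, 292) 0.153 [ 10.5  -6.7 -48.2] [10  7  7]
(302, 295) 0.149 [ 10.9  -6.5 -52.1] [9 9 6]
(302, 298) 0.146 [ 10.8  -6.4 -54.9] [8 7 6]
(332, 268) 0.411 [-67.   17.  197.8] [197 122  67]
(332, 271) 0.411 [-70.3  17.  197. ] [204 127  69]
(332, 274) 0.172 [ 11.    6.8 -28. ] [68 42 25]
(332, 277) 0.169 [ 10.7   6.7 -31.2] [11 13 10]
(332, 280) 0.165 [ 10.9   6.5 -35.4] [11 11 10]
(332, 283) 0.161 [ 11.1   6.3 -39.6] [6 5 9]
(332, 286) 0.16 [ 10.2   6.3 -41. ] [8 8 8]
(332, 289) 0.156 [ 10.5   6.1 -45. ] [11 10 10]
(332, 292) 0.151 [ 11.2   5.9 -49.8] [ 9 10  7]
(332, 295) 0.15 [ 10.4   5.9 -51. ] [10  8 11]
(332, 298) 0.147 [ 10.3   5.8 -53.8] [9 7 8]
(0, 0, 0) 317.5290877951195 274.6852854200765
(9.5, 0, 0) 317.5529115194208 258.5366141451457
(11, 0, -20) 317.65912746820874 268.26355269510924
(11, 0, -33) 317.738345219563 277.7898124527326
```

The wrist depth shows that the fingers really end about 28 mm behind the reported TCP (x ±11 mm deep), so they passed at z = 0.287, above the 0.28 board top. I'll back off to the front and lower by 28 mm.

servo_tool:
  series:
    - [[0.08,0,0,0,0,0,0],[0.155,0,0,0,0,0,0],[0.155,0,0.02,0,0,0,0],[0.155,0,0.087,0,0,0,0],[0.155,0,0.087,0,0,0,0],[0.155,0,0.087,0,0,0,0]]

```text
time_s: 5.62
tool_pos: [0.5511, -0.0849, 0.2314]
tool_rot: [-180.0, -0.1, 174.7]
force: [-0.5, -0.4, 0.2]
grip_width: 0.0001
grasp_force: 0.0
```

servo_tool:
  series:
    - [[-0.04,0,0,0,0,0,0],[-0.08,0,0,0,0,0,0],[-0.12,0,0,0,0,0,0],[-0.15,0,0,0,0,0,0],[-0.18,0,0,0,0,0,0],[-0.22,0,0.003,0,0,0,0],[-0.22,0,0.003,0,0,0,0]]

```text
time_s: 6.2
tool_pos: [0.619, -0.0911, 0.2309]
tool_rot: [-180.0, 0.0, 174.7]
force: [-0.2, 0.3, -0.3]
grip_width: 0.0006
grasp_force: 0.0
```

```bash
python3 look.py c
```

```text
[ 6.6 -1.  65.9] [-1.79951034e+02  4.25987065e-02  1.74739949e+02] [-0.2   0.28 -0.31]
scene -30 386 [-14. -45.];scene 0 559 [17. 75.];scene 30 98 [ 36. 110.];
top -30 223 [-14. -49.];top 0 293 [15. 69.];top 30 88 [ 36. 111.];
```

servo_tool:
  series:
    - [[-0.038,0,0.01,0,0,0,0],[-0.075,0,0.023,0,0,0,0],[-0.11,0,0.043,0,0,0,0],[-0.145,0,0.068,0,0,0,0],[-0.173,0,0.098,0,0,0,0],[-0.2,0,0.13,0,0,0,0],[-0.22,0,0.165,0,0,0,0],[-0.238,0,0.203,0,0,0,0],[-0.25,0,0.24,0,0,0,0],[-0.265,0,0.283,0,0,0,0],[-0.265,0,0.283,0,0,0,0]]

```text
time_s: 7.22
tool_pos: [0.6945, -0.098, 0.1419]
tool_rot: [180.0, -0.4, 174.7]
force: [-0.3, 0.4, -1.3]
grip_width: 0.0004
grasp_force: 0.0
```

```bash
python3 look.py d
```

```text
[ 82.5  -0.7 -23.1] [179.99884629  -0.35142511 174.70895053] [-0.29  0.39 -1.32]
scene -120 293 [-102.   16.];scene -90 373 [-75.  14.];scene -60 363 [-45.  12.];scene -30 350 [-16.   9.];scene 0 348 [15.  7.];scene 30 332 [45.  4.];scene 60 322 [75.  2.];scene 90 283 [104.  -0.];
top -120 249 [-100.   17.];top -90 379 [-75.  15.];top -60 375 [-45.  13.];top -30 372 [-15.  10.];top 0 355 [15.  8.];top 30 329 [45.  6.];top 60 280 [74.  3.];top 90 234 [104.   1.];
```

servo_tool:
  series:
    - [[-0.025,0,0.03,0,0,0,0],[-0.03,0,0.073,0,0,0,0],[-0.025,0,0.1,0,0,0,0],[-0.02,0,0.123,0,0,0,0],[-0.01,0,0.145,0,0,0,0],[0,0,0.167,0,0,0,0],[0,0,0.167,0,0,0,0]]

```text
time_s: 7.9
tool_pos: [0.6945, -0.0983, 0.0944]
tool_rot: [180.0, -0.2, 174.7]
force: [0.3, -0.1, -0.5]
grip_width: 0.0003
grasp_force: 0.1
```

```bash
python3 look.py e
```

```text
[ 82.5  -1.  -70.6] [ 1.79981637e+02 -1.74176478e-01  1.74696189e+02] [ 0.32 -0.06 -0.45]
scene -90 379 [-79.  72.];scene -60 285 [-45.  51.];scene -30 260 [-15.  27.];scene 0 233 [15.  2.];scene 30 216 [ 45. -22.];scene 60 199 [ 75. -46.];scene 90 66 [ 95. -61.];
top -90 386 [-74.  73.];top -60 388 [-45.  53.];top -30 360 [-15.  28.];top 0 341 [15.  3.];top 30 307 [ 45. -20.];top 60 259 [ 73. -43.];top 90 68 [ 95. -59.];
```

servo_tool:
  series:
    - [[-0.07,0,-0.04,0,0,0,0],[-0.07,0,-0.17,0,0,0,0],[-0.07,0,-0.3,0,0,0,0],[-0.07,0,-0.43,0,0,0,0],[-0.07,0,-0.56,0,0,0,0],[-0.07,0,-0.69,0,0,0,0],[-0.07,0,-0.82,0,0,0,0],[0,0,-0.87,0,0,0,0],[0.13,0,-0.87,0,0,0,0],[0.26,0,-0.87,0,0,0,0],[0.39,0,-0.87,0,0,0,0],[0.52,0,-0.87,0,0,0,0]]

```text
time_s: 9.0
tool_pos: [0.539, -0.0843, 0.3572]
tool_rot: [-180.0, 0.0, 174.7]
force: [0.1, -0.5, 1.5]
grip_width: 0.0007
grasp_force: 0.0
```

```bash
python3 look.py f
```

```text
[-73.7  -1.7 192.2] [-1.79999406e+02  5.86315230e-03  1.74704801e+02] [ 0.11 -0.5   1.49]
scene -90 189 [-78.  72.];scene -60 136 [-46.  51.];scene -30 131 [-15.  27.];scene 0 120 [15.  2.];scene 30 103 [ 44. -21.];scene 60 96 [ 74. -45.];scene 90 37 [ 94. -60.];
top -90 195 [-74.  73.];top -60 191 [-45.  53.];top -30 177 [-15.  29.];top 0 176 [14.  4.];top 30 186 [ 48. -23.];top 60 301 [ 75. -45.];top 90 95 [ 95. -60.];
```

servo_tool:
  series:
    - [[0.13,0,0,0,0,0,0],[0.26,0,0,0,0,0,0],[0.287,0,0.1,0,0,0,0],[0.287,0,0.23,0,0,0,0],[0.287,0,0.36,0,0,0,0],[0.287,0,0.48,0,0,0,0],[0.287,0,0.57,0,0,0,0],[0.287,0,0.57,0,0,0,0],[0.287,0,0.57,0,0,0,0]]

```text
time_s: 9.85
tool_pos: [0.4549, -0.0764, 0.1862]
tool_rot: [-180.0, -0.1, 174.7]
force: [0.7, 0.6, 0.9]
grip_width: 0.0007
grasp_force: 0.0
```

```bash
python3 look.py g
```

```text
[-158.1   -1.8   21.2] [-1.79978530e+02 -9.78221987e-02  1.74677668e+02] [0.71 0.61 0.87]
scene -90 189 [-78.  72.];scene -60 138 [-46.  51.];scene -30 127 [-15.  27.];scene 0 120 [14.  3.];scene 30 102 [ 44. -21.];scene 60 98 [ 74. -46.];scene 90 35 [ 95. -61.];
top -90 386 [-74.  73.];top -60 387 [-45.  52.];top -30 362 [-15.  29.];top 0 340 [15.  4.];top 30 309 [ 45. -20.];top 60 300 [ 75. -45.];top 90 89 [ 95. -60.];
```

servo_tool:
  series:
    - [[-0.06,0,0,0,0,0,0],[-0.12,0,0,0,0,0,0],[-0.16,0,0,0,0,0,0],[-0.19,0,-0.013,0,0,0,0],[-0.223,0,-0.037,0,0,0,0],[-0.25,0,-0.055,0,0,0,0],[-0.277,0,-0.07,0,0,0,0],[-0.305,0,-0.085,0,0,0,0],[-0.333,0,-0.097,0,0,0,0],[-0.363,0,-0.107,0,0,0,0],[-0.363,0,-0.107,0,0,0,0]]

```text
time_s: 10.87
tool_pos: [0.5667, -0.0862, 0.2205]
tool_rot: [-180.0, 0.3, 174.7]
force: [-0.7, 0.6, 0.2]
grip_width: 0.0005
grasp_force: 0.0
```

```bash
python3 look.py i
```

```text
[-45.9  -1.   55.5] [-179.98003042    0.28056791  174.74987035] [-0.71  0.62  0.23]
scene -60 40 [-32. 107.];scene -30 212 [-21. 109.];scene 0 63 [ 15. -65.];
top -60 19 [-31. 109.];top -30 178 [-18. 110.];top 0 110 [14.  3.];top 30 46 [ 38. -83.];
```

servo_tool:
  series:
    - [[-0.03,0,0,0,0,0,0],[-0.055,0,-0.005,0,0,0,0],[-0.075,0,-0.005,0,0,0,0],[-0.083,0,-0.005,0,0,0,0],[-0.083,0,-0.005,0,0,0,0]]

```text
time_s: 11.38
tool_pos: [0.5892, -0.0886, 0.2195]
tool_rot: [-180.0, 0.0, 174.7]
force: [-0.8, 0.0, -0.2]
grip_width: 0.0005
grasp_force: 0.0
```

```bash
cat > fin.py <<'E'
from h import *;from cell import get_obs,eyes
import cv2
o=get_obs();print((st(o['tool_pos'])*1000).round(1),o['force'].round(1),o["time_s"])
for n in("scene","top"):
  for c in (dict(np.load(n+"0.npz")),eyes.read_camera(n)):
    p=st(cloud(c))*1000;g=c["depth"]>0
    k=g&(p[...,2]>104)&(p[...,2]<122)&(abs(p[...,0])<50)&((p[...,1]<-120)|(p[...,1]>110))&(abs(p[...,1])<170)
    print(n,"top x",k.sum(),np.percentile(p[k][:,0],[2,50,98]).round(0),end=" ")
    k=g&(p[...,2]>-80)&(p[...,2]<100)&(abs(p[...,0])<60)&(p[...,1]>110)&(p[...,1]<150)
    print("face",k.sum(),np.polyfit(p[k][:,2],p[k][:,0],1).round(3) if k.sum()>20 else 0,end=" ")
    k=g&(p[...,2]<-146)&(p[...,2]>-153)&(abs(abs(p[...,1])-179)<15)
    print("feet",np.percentile(p[k],[2,98],axis=0).round(0)[:,:2].tolist())
cv2.imwrite("pics/fin.png",eyes.read_camera("scene")["frame"][:,:,::-1])
E
python3 fin.py
```

```text
[-23.3  -1.3  54.5] [-0.8  0.  -0.2] 11.3833
scene top x 389 [-14.  -7.   4.] face 373 [-0.093 -2.033] feet [[-86.0, -190.0], [94.0, 193.0]]
scene top x 311 [-12.  -4.   7.] face 408 [-0.067 -2.02 ] feet [[-86.0, 166.0], [96.0, 194.0]]
top top x 364 [-13.  -5.   4.] face 0 0 feet [[-86.0, -190.0], [97.0, 193.0]]
top top x 227 [-10.  -2.   8.] face 36 [-0.068 -1.843] feet [[-85.0, 166.0], [96.0, 193.0]]
```

servo_tool:
  series:
    - [[0.06,0,0,0,0,0,0],[0.19,0,0,0,0,0,0],[0.32,0,0,0,0,0,0],[0.36,0,-0.1,0,0,0,0],[0.36,0,-0.23,0,0,0,0],[0.36,0,-0.36,0,0,0,0],[0.36,0,-0.49,0,0,0,0],[0.36,0,-0.6,0,0,0,0],[0.36,0,-0.6,0,0,0,0]]

```text
time_s: 12.28
tool_pos: [0.4829, -0.0791, 0.4069]
tool_rot: [179.9, 0.6, 174.7]
force: [0.3, 0.6, -0.4]
grip_width: 0.0003
grasp_force: 0.0
```

```bash
python3 fin.py
```

```text
[-130.    -1.8  241.9] [ 0.3  0.6 -0.4] 12.2833
scene top x 389 [-14.  -7.   4.] face 373 [-0.093 -2.033] feet [[-86.0, -190.0], [94.0, 193.0]]
scene top x 221 [-11.  -4.   6.] face 403 [-0.067 -2.016] feet [[-86.0, 165.0], [96.0, 193.0]]
top top x 364 [-13.  -5.   4.] face 0 0 feet [[-86.0, -190.0], [97.0, 193.0]]
top top x 364 [-10.  -2.   8.] face 33 [-0.065 -1.802] feet [[-83.0, -191.0], [98.0, 193.0]]
```

View pics/fin.png

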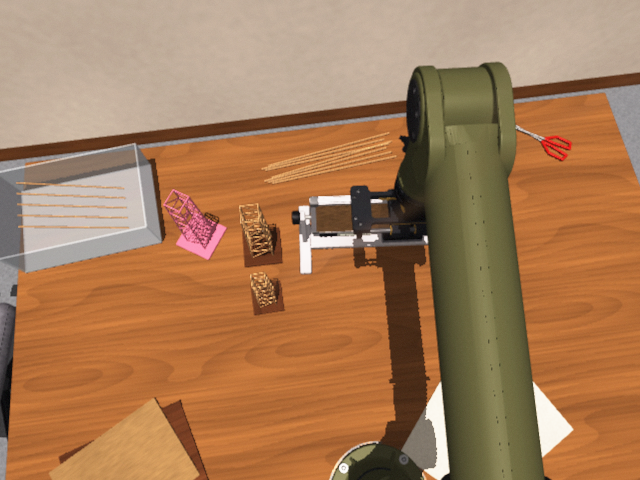

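The picture shows the cork face (brown, at (340,217)) to the front. The board is upright to within about 0.07 rad, and the stand and tower (257,235) are in place. The arm is clear, so I'm handing in.

```bash
python3 -c "
from cell import env;print(env.sign_off())"
```

```text
the job is handed in; nothing more can be done
None
```

I flipped the board so it stands upright with the cork side towards the robot, and handed the job in at about 12.5 s; the stand moved about 2 mm, the tower looked undisturbed, and the glue bottle, marker and eraser were hidden by the arm in the last picture, so I did not recheck them.

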